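Clogged filter out of the carving bench's dust extractor

TASK

The dust extractor's filter is clogged. With a fingertip press the cover's red snap tab inward, only as firmly as it takes to free the catch, and while holding it in lift the front edge clear; then take the cover off without forcing it and lay it flat, right way up, on the bench. Lift the filter cartridge out and set it upright in the blue crate; put both down gently, and leave the carvings and tools where they are.

Things in the scene. Friction and masses are not known exactly. Their poses are not given: they have to be found in the camera images.
- unit: bench dust extractor, fixed: grey box 283 (x) x 170 (y) x 110 mm high, open filter bay in front, orange blower hood behind (from 74 mm, 150 high). Origin: on the bench on its midline, 118 mm behind the front face; x points from front to hood, z up. The bay's front rim is 110 high; a fixed lip 6 thick under its edge, 13 deep, holds the tab's catch.
- cover: pale snap cover, plate 171 x 166 x 5 mm, 0.2-0.3 kg, side skirts 32 deep under it. Origin: underside of plate under its rib, 110 above the bench when shut, 25 mm in front of the unit's origin; axes as the unit's. Two tongues at its rear reach 7 mm under the fixed deck: swing the front up about its rear edge (80 mm behind the origin) by 0.3 rad, easing 4 mm forward, draw it 12 mm forward, lift.
- tab_edge (a point): point fixed on the cover: where the top outer edge of the red tab nominally stands, 136 mm above the bench, 113 in front of the unit's origin. Tab 40 wide, pad 21 high over the plate, flaring forward; bent by use: edge up to 3 mm further in or out. Goes in (unit's +x) some 22 mm to a stop at 9-12 N, freed just before; snaps over 18 N. Held in, raise the front 18 mm, let go: catch rests on the rim.
- cover_rib (a point): middle of the cover's grip rib, 17 mm above the cover's origin: 60 long (cover x), 14 thick (y), 24 high, standing on the plate; rib top is 139 above the bench when shut. Its front end is 58 mm behind the tab's edge. The cover's centre of mass is near the rib. With the cover flat on the bench this point is 49 mm up.
- filter: filter cartridge, dark frame 100 (x) x 120 (y) x 50 mm with pale pleats, 0.16-0.3 kg, standing in the extractor's bay on a floor 40 mm above the bench, loose between low ribs. Origin: centre of its underside; z up.
- filter_grip (a point): middle of the yellow grip rib on top of the filter: 60 long (filter x), 12 thick (y), 16 high; 58 mm above the filter's underside, 98 above the bench in the bay.
- crate_in (a point): centre of the inner floor (5 mm above the bench) of the blue slatted crate, 200 (x) x 190 (y) x 70 mm high, walls 5 mm, corner posts 10 mm; loose, 0.7 kg; axes along its sides.
- owl: carved owl, 60 mm across, 114 high; origin at its foot; leave alone.
- lion: carved lying lion, 110 x 50 x 70 mm; origin under its middle; leave alone.
- goblet: turned wooden goblet, 48 mm across, 85 high; origin at its foot; leave alone.
- mallet: carver's round mallet standing on its head, 76 mm across, 217 high; origin under the head; leave alone.
- gouge: carving gouge, 150 mm long, lying down, wooden handle; leave alone.
- sandblock: cork sanding block, 80 x 50 x 28 mm; origin under its middle; leave alone.
- oil: amber oil bottle, 52 mm across, 125 high; origin at its foot; leave alone.
- bowl: small wooden bowl, 64 mm across, 30 high, on the extractor's hood; leave alone.
Mind the look-alikes: they are no part of the job. Leave any brown look-alike of the cover alone.

How it is judged:
On the way, in this order (a step that is already met when the one before it is completed fails the run):
1. the cover's tab end stands free of the catch, raised at least 11 mm (z of tab_edge in the frame of unit above 0.148 m), for 0.2 s.
2. the cover lies on the bench (height (world z) of cover below 0.04 m and angle between cover's own z axis and vertical below 0.1 rad), for 0.2 s.
At the end, for the whole second after the job is handed in: The cover lies flat on the bench, right way up (within 0.1 rad, plate's underside under 40 mm high), and the filter stands upright (within 0.12 rad) on the floor of the blue crate, both released and at rest; carvings and tools are within 30 mm of their places (all of step 2 and linear speed of each of cover, filter below 0.02 m/s and x of filter_grip in the frame of crate_in between -0.09 and 0.09 m and y of filter_grip in the frame of crate_in between -0.09 and 0.09 m and z of filter_grip in the frame of crate_in below 0.066 m and angle between filter's own z axis and vertical below 0.12 rad); the robot touches nothing.
It fails at once if a fingertip loads the tab's pad with more than 18 N (it would snap) (contact force between the fingers and tab_pad_c0 above 18 N).
It fails at once if the cover is strained against the extractor with more than 40 N (contact force between cover and unit above 40 N).
It fails at once if a carving, tool, bottle or bowl is moved by more than 30 mm (distance of any of owl, lion, goblet, mallet, gouge, sandblock, oil, bowl from where it was at the start of the episode above 0.03 m).
It fails at once if the cover is dropped or banged on the bench (more than 90 N, as when dropped some 2 cm) (contact force between cover and table above 90 N).
It fails at once if the filter is dropped or banged into the crate (more than 90 N, as when dropped some 2 cm) (contact force between filter and crate above 90 N).
It also fails if it takes over 72 s, if anything falls off the work surface, if the arm or the gripper's body presses on something with over 40 N, if the wrist force passes 120 N, or if a joint passes its speed limit or range.

ROBOT

A 6-joint arm with a two-finger parallel gripper is mounted at the origin on the work surface. World frame = base frame: x ahead of the robot, y to its left, z up, the work surface at z = 0. Lengths are in m, angles in rad, forces in N, time in s.
With the tool pointing down it reaches from about 0.25 to 0.775 m from the base axis. Payload 4 kg.
Tool frame: the origin (TCP) lies at the very end of the fingers, on their centre line; the grasp point (between the pads) lies 19 mm behind it; z points along the fingers, y is the direction in which the jaws open and shut (so a half turn about z gives the same grasp; the last joint's range is limited). The gripper opens to 94 mm and grips with 3 to 60 N. Pads are 16 mm wide; open, the fingers measure 119 mm over their backs; the gripper's body (75 mm by 177 mm) begins 78 mm behind the grasp point.
Start: joints at [-1.236, 0.087, 1.371, -0, 1.684, -0.103], TCP at [0.233, -0.498, 0.206] pointing down, gripper open.
Joint ranges: [-3.1, 3.1], [-0.76, 2.03], [0.27, 2.55], [-1.08, 4.22], [0.17, 2.65], [-2.57, 2.57]. Speed limits (rad/s): [2.79, 2.79, 3.14, 3.14, 3.14, 3.14].

INTERFACE

Orientations are given as [roll, pitch, yaw] about the fixed x, y, z axes, in that order (R = Rz(yaw) Ry(pitch) Rx(roll)).
In Python, from bench import robot, snapshot, models gives the robot as it stands.
- The arm moves only by the tool arm_command, never from a script. Its argument "commands" is text: rows parted by semicolons, each of 7 numbers parted by spaces: the shift along the tool's x, y, z in mm, then the turn, a rotation vector about the tool's x, y, z in degrees, then the opening, from 0 (shut) to 1 (fully open). In form: tx ty tz rx ry rz hand; .... A call has 1 to 12 rows; each row shifts and turns the pose as measured when the row begins, along the tool's axes as they then stand; what a row does not reach is not made up. A row lasts 1/8 s, in which the tool goes at most 62.5 mm and 10.7 degrees, less where a joint would pass 70% of its speed; a pose out of reach is approached as far as the arm can. A call is refused whole if a number of a shift passes 62.5 or a number of a turn 10.7, either way. A call with a gripper value outside its range is refused whole. The fingers move at their own pace and stop on an object; the grip force is fixed at half the most. Time passes only in rows, so rows that do not move let the fingers close. It gives the time, the measured TCP pose, the force and the opening at its end, in the units of the state.
- robot.get_obs(): the state, without advancing time (a new reading comes with each control period).
- snapshot(name): name is "side" or "top"; returns a dict with "img" (420x560x3 uint8, blue, green, red), "camera_matrix" (3x3 intrinsics, pixels), "origin" and "rotation" of the camera in the world. Camera axes: x right, y down, z forward; pixel columns grow to the right and rows downward; lengths in m; the calibration is good to about 2 mm. A picture is of the moment at which its call begins. There is no depth.
- robot.close_job(): hands the job in, once; it reports no verdict.
Trained networks look in a picture, given as the dict that the camera call returned (one of the last four; its "shot" number tells which), for a name from the list of things; names that differ only in an ending like _2 or _b are one class to them, and where a whole thing is asked for, a point or a joint stands for the part that bears it (a point fixed in the world has none). Each returns a list of dicts, best first, with "conf" (0 to 1); they miss things now and then, are a little off and sometimes report something else, mostly with a low value. They report only what shows in the picture. A call takes as long as a camera call. They do not tell look-alikes from the thing itself.
- models.spot_in(query, picture): "bbox" ([left, top, width, height] as shares, 0 to 1, of the picture: columns of its width, rows of its height, round what is visible of it).
- models.tip_of(query, picture): "centre" ([column, row] as shares, 0 to 1, of the picture: columns of its width, rows of its height: a listed point, or the origin of a listed thing).
The state is a dict: "time": time; "joint_positions": joint angles; "qvel": joint speeds; "joint_torque": joint torques, N m; "tool_pos": TCP position; "ee_rot": TCP orientation; "wrist_force": force on the tool from outside, world axes, zero at the start; "wrist_torque": the same for the moment, N m; "width": finger opening in m.
Only numpy, scipy, OpenCV 4.12 (cv2) and the standard library are available. Lean on these libraries where they do the work, as an engineer would, in place of code of your own. Each camera call takes 0.05 s, during which the arm holds its last target. There are 200 camera calls.

## Working session

There is one attempt and no reset: what is moved stays moved. The work goes in short steps, Python scripts to look and compute and a tool call to move; the robot and the scene stay as the last step left them, time stands still between calls to the robot, and variables do not carry over. Pictures are saved under pics/ and viewed, about 8 in all and at most 12, crops included, and the job is handed in when it is done.

Besides the shell and the picture viewer there is one more tool, called after "Emit:" as a command line: name --argument value ..., lists and objects as JSON in quotes. arm_command: Moves the arm, as the interface text tells. Its arguments: {"type":"object","properties":{"commands":{"type":"string"}},"required":["commands"]}

```bash
ls; mkdir -p pics; cat > h.py <<'E'
import numpy as np, cv2
from bench import robot, snapshot, models
def proj(s,P):
    P=np.atleast_2d(P); c=(P-np.array(s["origin"]))@np.array(s["rotation"]); u=c@np.array(s["camera_matrix"]).T
    return u[:,:2]/u[:,2:]
def ray(s,uv):
    d=np.linalg.inv(np.array(s["camera_matrix"]))@np.array([uv[0],uv[1],1.]); return np.array(s["origin"]),np.array(s["rotation"])@d
def atz(s,uv,z):
    o,d=ray(s,uv); return o+d*(z-o[2])/d[2]
def px(c): return np.array(c)*[560,420]
E
python3 - <<'E'
from h import *
o=robot.get_obs(); print({k:np.round(v,3) for k,v in o.items()})
S={n:snapshot(n) for n in("side","top")}
for n,s in S.items():
    cv2.imwrite(f"pics/{n}0.png",s["img"]); print(n,np.round(s["origin"],3),np.round(s["rotation"],3).tolist(),np.round(s["camera_matrix"],1).tolist())
Z=dict(unit=0,cover=.11,tab_edge=.136,cover_rib=.127,filter=.04,filter_grip=.098,crate_in=.005,owl=0,lion=0,goblet=0,mallet=0,gouge=0.01,sandblock=0,oil=0,bowl=.15)
for q,z in Z.items():
  for n,s in S.items():
    for r in models.tip_of(q,s)[:3]:
        p=px(r["centre"]); print(q,n,round(r["conf"],2),np.round(p),np.round(atz(s,p,z),3))
cv2.imwrite("pics/both0.png",cv2.hconcat([cv2.resize(S[n]["img"],(400,300)) for n in S]))
E
```

```text
pics
{'time': np.float64(0.0), 'joint_positions': array([-1.236,  0.088,  1.372, -0.   ,  1.684, -0.103]), 'qvel': array([-0.001, -0.001, -0.   ,  0.   , -0.   , -0.002]), 'joint_torque': array([-2.0000e-03, -3.4019e+01, -3.0243e+01,  7.2000e-02,  3.3000e-02,
       -0.0000e+00]), 'tool_pos': array([ 0.233, -0.498,  0.204]), 'ee_rot': array([-3.139, -0.   ,  0.438]), 'wrist_force': array([0.519, 0.232, 0.012]), 'wrist_torque': array([ 0.019,  0.018, -0.012]), 'width': np.float64(0.094)}
side [0.462 0.807 1.072] [-2.446, 0.018, -3.109] [[482.8, 0.0, 274.6], [0.0, 482.8, 207.2], [0.0, 0.0, 1.0]]
top [ 0.204 -0.007  1.644] [-2.947, -0.007, -1.591] [[468.1, 0.0, 278.6], [0.0, 468.1, 209.4], [0.0, 0.0, 1.0]]Traceback (most recent call last):
  File "<stdin>", line 10, in <module>
  File "h.py", line 9, in atz
    o,d=ray(s,uv); return o+d*(z-o[2])/d[2]
                                       ~^^^
IndexError: invalid index to scalar variable.
```

```bash
cat > h.py <<'E'
import numpy as np, cv2
from scipy.spatial.transform import Rotation as Ro
from bench import robot, snapshot, models
def R(s): return Ro.from_euler("xyz",s["rotation"]).as_matrix()
def proj(s,P):
    P=np.atleast_2d(P); c=(P-np.array(s["origin"]))@R(s); u=c@np.array(s["camera_matrix"]).T
    return u[:,:2]/u[:,2:]
def ray(s,uv):
    d=np.linalg.inv(np.array(s["camera_matrix"]))@np.array([uv[0],uv[1],1.]); return np.array(s["origin"]),R(s)@d
def atz(s,uv,z):
    o,d=ray(s,uv); return o+d*(z-o[2])/d[2]
def tri(s1,u1,s2,u2):
    (o1,d1),(o2,d2)=ray(s1,u1),ray(s2,u2)
    t=np.linalg.lstsq(np.c_[d1,-d2],o2-o1,rcond=None)[0]
    a,b=o1+t[0]*d1,o2+t[1]*d2
    return (a+b)/2,np.linalg.norm(a-b)
def px(c): return np.array(c)*[560,420]
E
python3 - <<'E'
from h import *
S={n:snapshot(n) for n in("side","top")}
Z=dict(unit=0,cover=.11,tab_edge=.136,cover_rib=.127,filter=.04,filter_grip=.098,crate_in=.005,owl=0,lion=0,goblet=0,mallet=0,gouge=0.01,sandblock=0,oil=0,bowl=.15)
for q,z in Z.items():
  for n,s in S.items():
    for r in models.tip_of(q,s)[:3]:
        p=px(r["centre"]); print(q,n,round(r["conf"],2),np.round(p),np.round(atz(s,p,z),3))
cv2.imwrite("pics/both0.png",cv2.vconcat([S["side"]["img"][60:360],S["top"]["img"][60:360]]))
E
```

```text
unit side 0.96 [261. 166.] [ 0.559 -0.253  0.   ]
cover side 0.98 [269. 144.] [ 0.53  -0.238  0.11 ]
cover side 0.86 [382. 311.] [0.261 0.296 0.11 ]
cover side 0.64 [366. 160.] [ 0.254 -0.172  0.11 ]
cover top 0.8 [342. 203.] [ 0.524 -0.238  0.11 ]
cover top 0.8 [199. 289.] [0.248 0.239 0.11 ]
cover top 0.61 [348. 289.] [ 0.239 -0.244  0.11 ]
tab_edge side 0.75 [298. 141.] [ 0.447 -0.222  0.136]
tab_edge side 0.73 [343. 157.] [ 0.322 -0.159  0.136]
tab_edge side 0.6 [351. 279.] [0.328 0.232 0.136]
tab_edge top 0.8 [214. 271.] [0.304 0.185 0.136]
tab_edge top 0.63 [338. 224.] [ 0.449 -0.217  0.136]
tab_edge top 0.63 [338. 266.] [ 0.313 -0.21   0.136]
cover_rib side 0.71 [379. 305.] [0.269 0.291 0.127]
cover_rib side 0.68 [364. 154.] [ 0.263 -0.182  0.127]
cover_rib side 0.57 [272. 136.] [ 0.521 -0.252  0.127]
cover_rib top 0.86 [341. 197.] [ 0.543 -0.232  0.127]
cover_rib top 0.84 [347. 289.] [ 0.241 -0.239  0.127]
cover_rib top 0.63 [199. 290.] [0.247 0.235 0.127]
filter_grip top 0.44 [141. 189.] [0.586 0.439 0.098]
crate_in side 0.95 [255. 314.] [0.546 0.257 0.005]
crate_in top 0.85
[... 270 characters left out ...]
]
goblet side 0.7 [251. 122.] [ 0.604 -0.464  0.   ]
goblet top 0.75 [407. 184.] [ 0.613 -0.492  0.   ]
mallet side 0.96 [324. 118.] [ 0.357 -0.487  0.   ]
mallet top 0.91 [407. 258.] [ 0.347 -0.474  0.   ]
gouge side 0.75 [225. 232.] [0.646 0.011 0.01 ]
gouge top 0.76 [269. 175.] [0.655 0.007 0.01 ]
sandblock side 0.69 [320. 250.] [0.385 0.06  0.   ]
sandblock side 0.63 [251. 120.] [ 0.604 -0.474  0.   ]
sandblock side 0.47 [217. 402.] [0.618 0.464 0.   ]
sandblock top 0.62 [255. 256.] [0.363 0.06  0.   ]
oil side 0.7 [163. 248.] [0.809 0.06  0.   ]
oil top 0.67 [256. 133.] [0.819 0.054 0.   ]
bowl side 0.52 [220. 120.] [ 0.675 -0.296  0.15 ]
bowl top 0.66 [353. 155.] [ 0.68  -0.275  0.15 ]
```

View pics/both0.png

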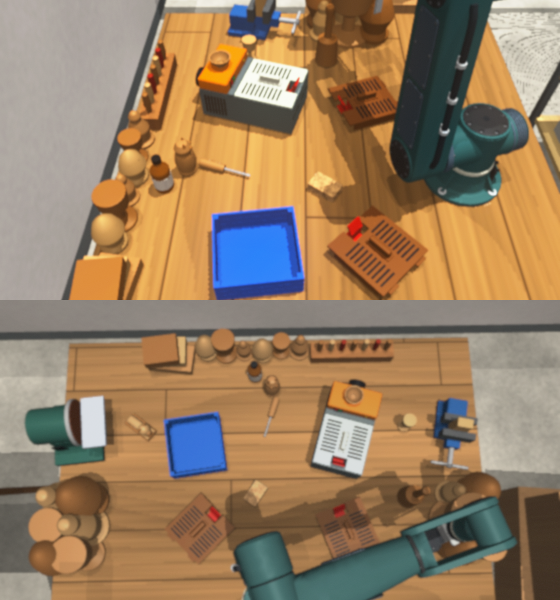

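```bash
cat > fit.py <<'E'
from h import *
from scipy.optimize import minimize
def hullmask(s,box,col="white"):
    im=s["img"].astype(int); b,g,r=im[...,0],im[...,1],im[...,2]
    if col=="white": m=(im.min(2)>165)&(im.max(2)-im.min(2)<50)
    else: m=(b>110)&(b-r>60)
    k=np.zeros(m.shape,bool); l,t,w,h=box; k[t:t+h,l:l+w]=1; m=(m&k).astype(np.uint8)
    n,lab,st,_=cv2.connectedComponentsWithStats(m); m=(lab==1+st[1:,4].argmax()).astype(np.uint8)
    c=np.vstack(cv2.findContours(m,cv2.RETR_EXTERNAL,cv2.CHAIN_APPROX_NONE)[0])
    return cv2.convexHull(c)
def poly(s,q,x0,x1,y0,y1,zs):
    c,n=np.cos(q[2]),np.sin(q[2])
    P=[[q[0]+c*a-n*b,q[1]+n*a+c*b,z] for z in zs for a in(x0,x1) for b in(y0,y1)]
    return cv2.convexHull(proj(s,P).astype(np.float32))
def cost(q,obs,*dim):
    e=0
    for s,h in obs:
        A=cv2.convexHull((h).astype(np.float32)); B=poly(s,q,*dim)
        i=cv2.intersectConvexConvex(A,B)[0]; e+=(cv2.contourArea(A)+cv2.contourArea(B)-2*i)/cv2.contourArea(A)
    return e
def fit(q0,obs,*dim):
    r=minimize(cost,q0,(obs,)+dim,method="Nelder-Mead",options=dict(initial_simplex=np.array(q0)+np.array([[0,0,0],[.01,0,0],[0,.01,0],[0,0,.1]]),maxiter=400)); return r.x,r.fun
E
python3 - <<'E'
from fit import *
S={n:snapshot(n) for n in("side","top")}
boxes=dict(side=(220,100,100,100),top=(295,160,90,90))
H={n:hullmask(S[n],boxes[n]) for n in S}
dim=(-.091,.080,-.083,.083,(.11,.115))
for ns in(["side"],["top"],["side","top"]):
    q,f=fit([.527,-.238,-.2],[(S[n],H[n]) for n in ns],*dim); print("cover",ns,np.round(q,4),round(f,3))
c,sn=np.cos(q[2]),np.sin(q[2])
W=lambda a,b,z:[q[0]+c*a-sn*b,q[1]+sn*a+c*b,z]
print("tab",np.round(W(-.088,0,.136),4),"unit",np.round(W(.025,0,0),4))
cb=dict(side=(200,240,120,130),top=(150,160,90,90))
HB={n:hullmask(S[n],cb[n],"blue") for n in S}
cd=(-.1,.1,-.095,.095,(0,.07))
for ns in(["side"],["top"],["side","top"]):
    qc,f=fit([.54,.258,0.08],[(S[n],HB[n]) for n in ns],*cd); print("crate",ns,np.round(qc,4),round(f,3))
out=[]
for n in S:
    im=cv2.resize(S[n]["img"],None,fx=4,fy=4,interpolation=cv2.INTER_CUBIC)
    D=lambda p:tuple(int(v) for v in (p*4+2))
    cv2.polylines(im,[(poly(S[n],q,*dim)*4+2).astype(int)],1,(0,255,0),1)
    for P,col in((W(-.088,0,.136),(255,0,0)),(W(-.088,.02,.136),(255,0,0)),(W(-.088,-.02,.136),(255,0,0)),(W(-.03,0,.139),(0,0,255)),(W(.03,0,.139),(0,0,255))):
        cv2.circle(im,D(proj(S[n],P)[0]),3,col,-1)
    l,t,w,h=boxes[n]; im=im[t*4:(t+h)*4,l*4:(l+w)*4]; out.append(cv2.resize(im,(400,400)))
cv2.imwrite("pics/crop1.png",cv2.hconcat(out))
for n in S:
  for r in models.tip_of("tab_edge",S[n])[:3]+models.tip_of("cover_rib",S[n])[:3]: print(n,round(r["conf"],2),np.round(px(r["centre"]),1))
E
```

```text
cover ['side'] [ 0.5286 -0.2446 -0.287 ] 0.024
cover ['top'] [ 0.5285 -0.2413 -0.2809] 0.009
cover ['side', 'top'] [ 0.529  -0.2418 -0.2827] 0.051
tab [ 0.4445 -0.2173  0.136 ] unit [ 0.553  -0.2488  0.    ]
crate ['side'] [0.5435 0.262  0.1384] 0.019
crate ['top'] [0.5456 0.267  0.1674] 0.064
crate ['side', 'top'] [0.5431 0.2647 0.1391] 0.089
side 0.73 [341.4 160.1]
side 0.66 [348.3 280.5]
side 0.6 [300.1 140.2]
side 0.91 [364.2 157.6]
side 0.75 [379.2 304.9]
side 0.62 [269.1 138.5]
top 0.84 [216.7 265.9]
top 0.81 [338.1 265.4]
top 0.7 [339.4 224.7]
top 0.93 [199.2 288. ]
top 0.84 [340.7 200.9]
top 0.77 [345.  293.1]
```

View pics/crop1.png

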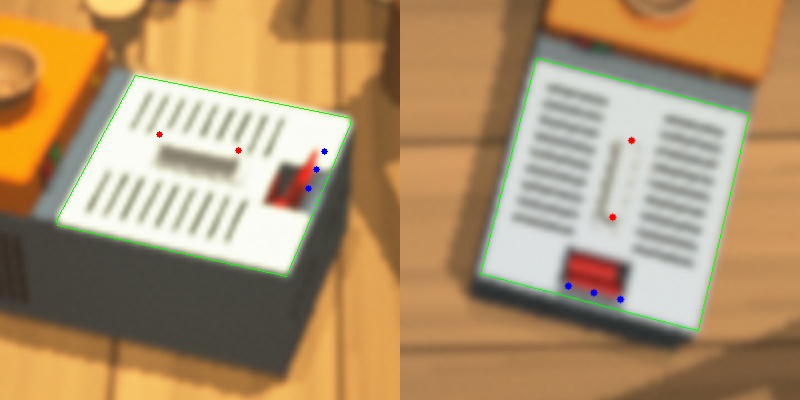

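Emit:
arm_command --commands "0 0 -10 0 0 10.4 0;0 0 -10 0 0 10.4 0;0 0 -10 0 0 10.4 0;0 0 -10 0 0 10.4 0;0 0 0 0 0 0 0"

```text
time: 2.68
tool_pos: [0.2331, -0.4979, 0.2462]
ee_rot: [-3.141, 0.0, -0.309]
wrist_force: [-0.3, -0.9, 0.4]
width: 0.0475
```

```bash
cat >> h.py <<'E'
def go(P,yaw=None,pitch=0):
    o=robot.get_obs(); M=Ro.from_euler("xyz",o["ee_rot"])
    d=M.inv().apply(np.array(P)-o["tool_pos"])*1000
    s="shift mm %s"%np.round(d,1)
    if yaw is not None:
        T=Ro.from_euler("xyz",[np.pi,0,yaw]); s+=" turn deg %s"%np.round((M.inv()*T).as_rotvec(degrees=True),1)
    print("t %.2f"%o["time"],np.round(o["tool_pos"],4),np.round(o["ee_rot"],3),s,"F",np.round(o["wrist_force"],1),"w %.4f"%o["width"])
CV=np.array([.529,-.242]);YAW=-.283
def U(a,b,z):  # in cover axes from cover origin, z above bench
    c,n=np.cos(YAW),np.sin(YAW); return np.array([CV[0]+c*a-n*b,CV[1]+n*a+c*b,z])
E
python3 -c "
from h import *
go(U(-.088-.035,0,.2),YAW)
go(U(-.088-.035,0,.122),YAW)"
```

```text
t 2.67 [ 0.2331 -0.4979  0.2462] [-3.141  0.    -0.309] shift mm [  80.9 -330.6   46.4] turn deg [-0.   0.  -1.5] F [-0.3 -0.9  0.4] w 0.0475
t 2.67 [ 0.2331 -0.4979  0.2462] [-3.141  0.    -0.309] shift mm [  81.  -330.5  124.4] turn deg [-0.   0.  -1.5] F [-0.3 -0.9  0.4] w 0.0475
```

Emit:
arm_command --commands "13 -55 5 0 0 -1.5 0;13 -55 5 0 0 0 0;13 -55 5 0 0 0 0;13 -55 5 0 0 0 0;13 -55 10 0 0 0 0;13 -55 20 0 0 0 0;0 0 0 0 0 0 0"

```text
time: 3.55
tool_pos: [0.4025, -0.1932, 0.1906]
ee_rot: [-3.138, 0.003, -0.261]
wrist_force: [0.9, -1.0, 0.0]
width: 0.0
```

```bash
python3 -c "
from h import *
go(U(-.088-.035,0,.122),YAW)"
```

```text
t 3.55 [ 0.4025 -0.1932  0.1906] [-3.138e+00  3.000e-03 -2.610e-01] shift mm [12.  12.1 68.5] turn deg [-0.2  0.2  1.3] F [ 0.9 -1.   0. ] w 0.0000
```

Emit:
arm_command --commands "6 12 34 0 0 1.3 0;6 0 34 0 0 0 0;0 0 0 0 0 0 0"

```text
time: 3.92
tool_pos: [0.4107, -0.2101, 0.122]
ee_rot: [-3.141, 0.001, -0.277]
wrist_force: [0.1, -1.0, 0.2]
width: 0.0005
```

```bash
python3 - <<'E'
from h import *
go(U(-.088-.01,0,.122),YAW)
out=[]
for n,b in(("side",(250,100,100,80)),("top",(295,180,100,80))):
    s=snapshot(n); l,t,w,h=b
    out.append(cv2.resize(s["img"][t:t+h,l:l+w],(400,320),interpolation=cv2.INTER_CUBIC))
cv2.imwrite("pics/p3.png",cv2.hconcat(out))
E
```

```text
t 3.92 [ 0.4107 -0.2101  0.122 ] [-3.141e+00  1.000e-03 -2.770e-01] shift mm [24.5 -2.3 -0. ] turn deg [-0.1  0.1  0.3] F [ 0.1 -1.   0.2] w 0.0005
```

View pics/p3.png

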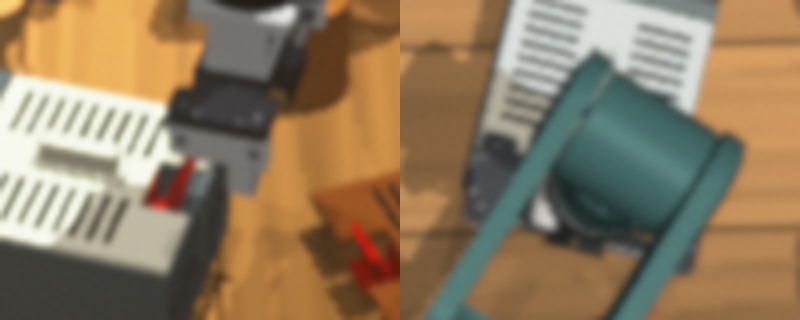

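Emit:
arm_command --commands "9 -2 0 0 0 0 0;5 0 0 0 0 0 0;0 0 0 0 0 0 0"

```text
time: 4.4
tool_pos: [0.4292, -0.2153, 0.1299]
ee_rot: [3.138, -0.013, -0.278]
wrist_force: [-0.9, -0.5, -0.4]
width: 0.0004
```

Emit:
arm_command --commands "3 0 0 0 0 0 0;0 0 0 0 0 0 0"

```text
time: 4.65
tool_pos: [0.4326, -0.2163, 0.1306]
ee_rot: [3.138, -0.014, -0.278]
wrist_force: [0.7, 0.2, 0.6]
width: 0.0004
```

Emit:
arm_command --commands "3 0 0 0 0 0 0;0 0 0 0 0 0 0"

```text
time: 4.9
tool_pos: [0.4356, -0.217, 0.1305]
ee_rot: [3.138, -0.013, -0.277]
wrist_force: [0.0, 0.8, 0.6]
width: 0.0004
```

Emit:
arm_command --commands "3 0 0 0 0 0 0;0 0 0 0 0 0 0"

```text
time: 5.15
tool_pos: [0.4378, -0.2176, 0.1304]
ee_rot: [3.138, -0.011, -0.278]
wrist_force: [-1.9, 1.1, 1.8]
width: 0.0004
```

Emit:
arm_command --commands "3 0 1 0 0 0 0;3 0 1 0 0 0 0;3 0 1 0 0 0 0"

```text
time: 5.52
tool_pos: [0.4455, -0.2199, 0.1276]
ee_rot: [3.138, -0.008, -0.278]
wrist_force: [-4.7, 0.5, 4.0]
width: 0.0005
```

Emit:
arm_command --commands "3 0 0 0 0 0 0;3 0 0 0 0 0 0"

```text
time: 5.78
tool_pos: [0.4505, -0.2214, 0.1276]
ee_rot: [3.138, -0.005, -0.278]
wrist_force: [-6.0, 1.7, 5.1]
width: 0.0005
```

Emit:
arm_command --commands "3 0 -0.5 0 0 0 0;2.5 0 -0.5 0 0 0 0"

```text
time: 6.02
tool_pos: [0.4538, -0.2223, 0.1277]
ee_rot: [3.138, 0.001, -0.278]
wrist_force: [-6.2, 0.8, 2.9]
width: 0.0006
```

Emit:
arm_command --commands "2 0 -0.5 0 0 0 0;2 0 -0.5 0 0 0 0"

```text
time: 6.28
tool_pos: [0.4551, -0.2227, 0.1276]
ee_rot: [3.138, 0.009, -0.278]
wrist_force: [-6.9, 1.5, 3.4]
width: 0.0005
```

Emit:
arm_command --commands "4 0 -0.5 0 0 0 0"

```text
time: 6.4
tool_pos: [0.4572, -0.2233, 0.1275]
ee_rot: [3.138, 0.014, -0.279]
wrist_force: [-7.5, 2.6, 2.9]
width: 0.0002
```

Emit:
arm_command --commands "4 0 -0.5 0 0 0 0"

```text
time: 6.52
tool_pos: [0.4592, -0.2239, 0.1272]
ee_rot: [3.139, 0.02, -0.279]
wrist_force: [-7.8, 2.1, 3.6]
width: 0.0003
```

Emit:
arm_command --commands "4 0 -0.5 0 0 0 0"

```text
time: 6.65
tool_pos: [0.46, -0.2241, 0.1271]
ee_rot: [3.139, 0.029, -0.279]
wrist_force: [-13.7, 2.8, 8.7]
width: 0.0003
```

Emit:
arm_command --commands "2 0 -2 0 0 0 0"

```text
time: 6.78
tool_pos: [0.459, -0.2237, 0.1275]
ee_rot: [3.139, 0.037, -0.28]
wrist_force: [-8.1, 1.4, 0.3]
width: 0.0008
```

Emit:
arm_command --commands "2 0 -4 0 0 0 0"

```text
time: 6.9
tool_pos: [0.458, -0.2234, 0.1294]
ee_rot: [3.14, 0.046, -0.28]
wrist_force: [-8.5, 1.1, -0.4]
width: 0.0003
```

Emit:
arm_command --commands "2 0 -4 0 0 0 0"

```text
time: 7.02
tool_pos: [0.4572, -0.2231, 0.1313]
ee_rot: [3.14, 0.055, -0.28]
wrist_force: [-8.0, 1.9, -0.5]
width: 0.0007
```

Emit:
arm_command --commands "4 0 -1 0 1.5 0 0;4 0 -1 0 1.5 0 0"

```text
time: 7.28
tool_pos: [0.4595, -0.2238, 0.1288]
ee_rot: [3.141, 0.019, -0.281]
wrist_force: [-9.8, 2.3, 0.3]
width: 0.0004
```

```bash
python3 - <<'E'
from h import *
s=snapshot("side"); l,t,w,h=220,90,100,80
cv2.imwrite("pics/p4.png",cv2.resize(s["img"][t:t+h,l:l+w],(750,600),interpolation=cv2.INTER_CUBIC))
go(U(-.088,0,.122),YAW)
E
```

```text
t 7.33 [ 0.4592 -0.2237  0.1287] [ 3.141  0.019 -0.281] shift mm [-15.7  -2.    7. ] turn deg [0.  1.1 0.1] F [-8.4  1.1 -0.8] w 0.0006
```

View pics/p4.png

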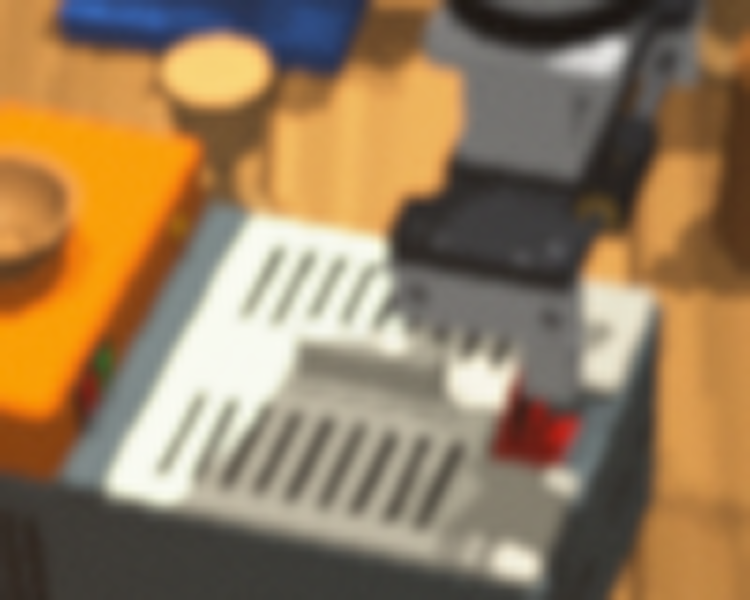

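Emit:
arm_command --commands "3.5 0 -4 0 0.8 0 0"

```text
time: 7.45
tool_pos: [0.4593, -0.2237, 0.1302]
ee_rot: [-3.141, 0.014, -0.281]
wrist_force: [-8.7, 1.8, -1.3]
width: -0.0
```

Emit:
arm_command --commands "4 0 -4 0 0.8 0 0"

```text
time: 7.58
tool_pos: [0.46, -0.2239, 0.1319]
ee_rot: [-3.141, 0.009, -0.282]
wrist_force: [-8.4, 2.0, 0.0]
width: 0.0006
```

Emit:
arm_command --commands "4 0 -4 0 0.8 0 0"

```text
time: 7.7
tool_pos: [0.4606, -0.2242, 0.1337]
ee_rot: [-3.14, 0.005, -0.282]
wrist_force: [-9.1, 1.6, -0.1]
width: 0.0001
```

```bash
python3 - <<'E'
from h import *
s=snapshot("side"); l,t,w,h=220,90,100,80
n=cv2.resize(s["img"][t:t+h,l:l+w],(750,600),interpolation=cv2.INTER_CUBIC)
a=cv2.imread("pics/p4.png")
cv2.imwrite("pics/p5.png",cv2.hconcat([a[250:,350:],n[250:,350:]]))
E
```

```text
(no output)
```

View pics/p5.png

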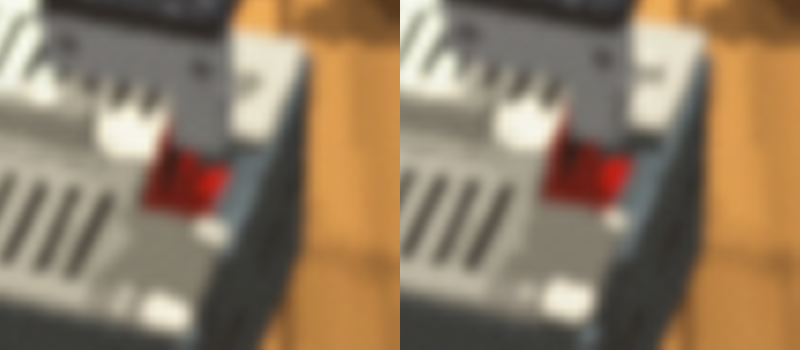

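Emit:
arm_command --commands "4 0 -5 0 0.8 0 0;4 0 -5 0 0.8 0 0;4 0 -5 0 0.8 0 0"

```text
time: 8.12
tool_pos: [0.4617, -0.2244, 0.1419]
ee_rot: [-3.138, -0.007, -0.284]
wrist_force: [-9.0, 1.6, 0.8]
width: 0.0011
```

Emit:
arm_command --commands "4 0 -5 0 0.8 0 0;4 0 -5 0 0.8 0 0;4 0 -4 0 0.8 0 0"

```text
time: 8.5
tool_pos: [0.4628, -0.2247, 0.1496]
ee_rot: [-3.137, -0.019, -0.285]
wrist_force: [-9.1, 2.7, 0.7]
width: 0.0007
```

Emit:
arm_command --commands "-3 0 -1 0 0 0 0;-5 0 -1 0 0 0 0;-6 0 0 0 0 0 0;-8 0 0 0 0 0 0;-10 0 0 0 0 0 0;-12 0 0 0 0 0 0;0 0 0 0 0 0 0"

```text
time: 9.38
tool_pos: [0.4175, -0.2113, 0.1485]
ee_rot: [-3.136, -0.016, -0.285]
wrist_force: [-0.2, -0.1, -0.1]
width: 0.0006
```

```bash
python3 - <<'E'
from h import *
go(U(0,0,.25),YAW)
s=snapshot("side"); l,t,w,h=220,90,100,80
n=cv2.resize(s["img"][t:t+h,l:l+w],(750,600),interpolation=cv2.INTER_CUBIC)
cv2.imwrite("pics/p6.png",n)
E
```

```text
t 9.38 [ 0.4175 -0.2113  0.1485] [-3.136 -0.016 -0.285] shift mm [117.2  -2.5 -99.6] turn deg [-0.3 -0.9 -0.1] F [-0.2 -0.1 -0.1] w 0.0006
```

View pics/p6.png

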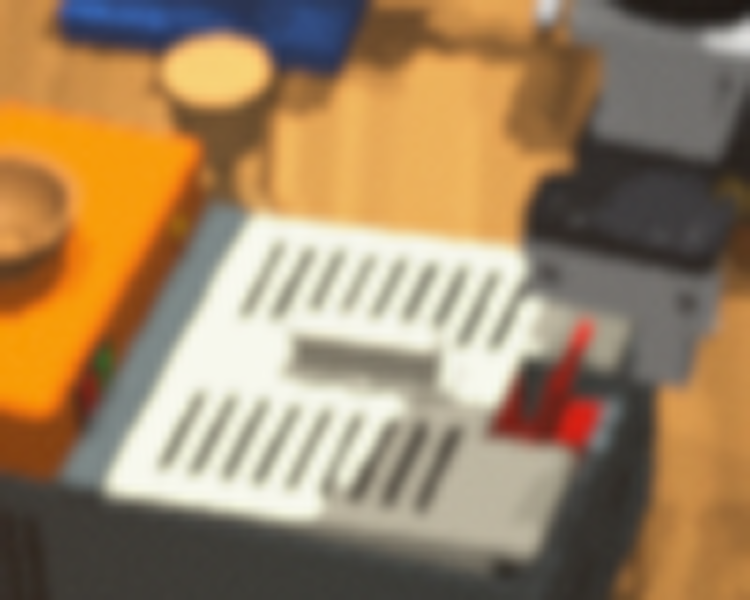

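Emit:
arm_command --commands "0 0 -40 0 0 0 0.5;20 -1 -30 0 0 0 0.5;50 -2 0 0 0 0 0.5;47 0 0 0 -3.5 0 0.5;0 0 0 0 -3.5 0 0.5;0 0 0 0 0 0 0.5"

```text
time: 10.18
tool_pos: [0.5352, -0.2433, 0.223]
ee_rot: [-3.137, 0.103, -0.285]
wrist_force: [-0.3, 0.2, -0.6]
width: 0.0467
```

```bash
python3 - <<'E'
from h import *
go(U(.0012,0,.18),YAW);go(U(.0012,0,.128),YAW)
E
```

```text
t 10.18 [ 0.5352 -0.2433  0.223 ] [-3.137  0.103 -0.285] shift mm [-0.7  0.7 43.3] turn deg [-0.3  5.9 -0.1] F [-0.3  0.2 -0.6] w 0.0467
t 10.18 [ 0.5352 -0.2433  0.223 ] [-3.137  0.103 -0.285] shift mm [ 4.6  1.  95. ] turn deg [-0.3  5.9 -0.1] F [-0.3  0.2 -0.6] w 0.0467
```

Emit:
arm_command --commands "2 1 40 0 0 0 0.5;2 0 35 0 0 0 0.5;0 0 14 0 0 0 0.5;0 0 4 0 0 0 0.5;0 0 0 0 0 0 0.5"

```text
time: 10.8
tool_pos: [0.5304, -0.243, 0.1318]
ee_rot: [-3.138, 0.091, -0.286]
wrist_force: [-0.7, 0.8, 0.1]
width: 0.0472
```

```bash
python3 - <<'E'
from h import *
go(U(.0012,0,.128),YAW)
out=[]
for n,b in(("side",(220,80,100,80)),("top",(295,160,100,80))):
    s=snapshot(n); l,t,w,h=b
    out.append(cv2.resize(s["img"][t:t+h,l:l+w],(400,320),interpolation=cv2.INTER_CUBIC))
cv2.imwrite("pics/p7.png",cv2.hconcat(out))
E
```

```text
t 10.80 [ 0.5304 -0.243   0.1318] [-3.138  0.091 -0.286] shift mm [-0.1 -0.6  3.9] turn deg [-0.2  5.2 -0.2] F [-0.7  0.8  0.1] w 0.0472
```

View pics/p7.png

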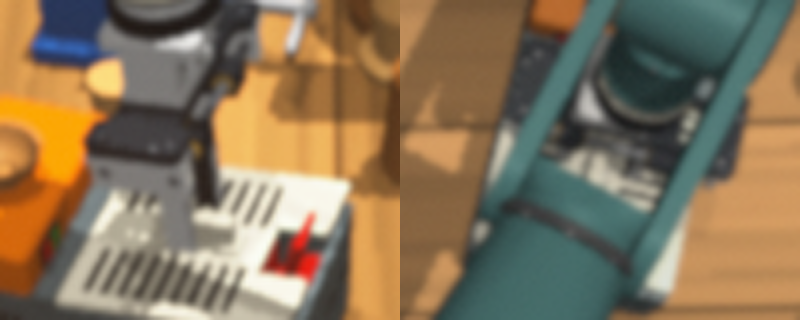

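Emit:
arm_command --commands "0 0 3 0 0 0 0.5;0 0 0 0 0 0 0;0 0 0 0 0 0 0;0 0 0 0 0 0 0;0 0 0 0 0 0 0;0 0 0 0 0 0 0"

```text
time: 11.65
tool_pos: [0.5319, -0.2438, 0.1317]
ee_rot: [-3.14, 0.086, -0.286]
wrist_force: [0.7, -0.7, -0.6]
width: 0.0141
```

Emit:
arm_command --commands "-0.3 0 -2.8 0 -2 0 0;-0.3 0 -2.8 0 -2 0 0"

```text
time: 11.9
tool_pos: [0.5316, -0.2436, 0.1365]
ee_rot: [-3.139, 0.157, -0.286]
wrist_force: [-0.1, -0.1, -1.4]
width: 0.0138
```

Emit:
arm_command --commands "-0.3 0 -2.8 0 -2 0 0;-0.3 0 -2.8 0 -2 0 0"

```text
time: 12.15
tool_pos: [0.5329, -0.2441, 0.1416]
ee_rot: [-3.139, 0.227, -0.285]
wrist_force: [1.0, -0.3, -1.3]
width: 0.0133
```

Emit:
arm_command --commands "-1 0 -2.8 0 -2 0 0;-1 0 -2.8 0 -2.3 0 0"

```text
time: 12.4
tool_pos: [0.5336, -0.2443, 0.1469]
ee_rot: [-3.139, 0.301, -0.285]
wrist_force: [0.9, -0.4, -0.8]
width: 0.0137
```

```bash
python3 - <<'E'
from h import *
o=robot.get_obs();p=np.array(o["tool_pos"]);u=np.array([np.cos(YAW),np.sin(YAW)])
go(p+np.r_[-.014*u,0]);go(p+np.r_[-.014*u,.08])
E
```

```text
t 12.40 [ 0.5336 -0.2443  0.1469] [-3.139  0.301 -0.285] shift mm [-13.4   0.    4.2] F [ 0.9 -0.4 -0.8] w 0.0137
t 12.40 [ 0.5336 -0.2443  0.1469] [-3.139  0.301 -0.285] shift mm [-37.1  -0.1 -72.2] F [ 0.9 -0.4 -0.8] w 0.0137
```

Emit:
arm_command --commands "-3.8 0 0.8 0 0 0 0;-3.8 0 0.8 0 0 0 0"

```text
time: 12.65
tool_pos: [0.5271, -0.2424, 0.1465]
ee_rot: [-3.139, 0.299, -0.284]
wrist_force: [-0.3, 0.9, -2.0]
width: 0.014
```

Emit:
arm_command --commands "-3.8 0 1 0 0 0 0;-3.8 0 1 0 0 0 0"

```text
time: 12.9
tool_pos: [0.5184, -0.2399, 0.1467]
ee_rot: [-3.139, 0.299, -0.285]
wrist_force: [1.4, -0.4, -1.6]
width: 0.0137
```

Emit:
arm_command --commands "-1.5 0 -4 0 0 0 0;-2 0 -6 0 0 0 0"

```text
time: 13.15
tool_pos: [0.5164, -0.2391, 0.1569]
ee_rot: [-3.138, 0.303, -0.285]
wrist_force: [-0.5, -0.7, -4.1]
width: 0.0139
```

Emit:
arm_command --commands "-6 0 -19 0 0 0 0;-10 0 -30 0 3 0 0;-10 0 -30 0 5 0 0;-5 0 -20 0 5 0 0;0 0 0 0 4 0 0;0 0 0 0 0 0 0"

```text
time: 13.9
tool_pos: [0.5108, -0.2378, 0.2654]
ee_rot: [-3.139, 0.001, -0.286]
wrist_force: [0.0, -0.5, -2.6]
width: 0.0139
```

```bash
python3 - <<'E'
from fit import *
o=robot.get_obs();go(o["tool_pos"],YAW)
# where is there room for the cover (world obstacles)
s=snapshot("top")
gp=[atz(s,p,.01)[:2] for p in((265,195),(279,156))]; print("gouge",np.round(gp,3))
def rect(x,y,yaw,x0,x1,y0,y1):
    c,n=np.cos(yaw),np.sin(yaw); return np.array([[x+c*a-n*b,y+n*a+c*b] for a,b in((x0,y0),(x1,y0),(x1,y1),(x0,y1))])
obs=[rect(.553,-.249,YAW,-.118,.165,-.085,.085),rect(.5435,.263,.139,-.1,.1,-.095,.095),
 rect(.374,.06,.0,-.047,.047,-.047,.047), np.array([gp[0]-[0,.01],gp[0]+[0,.01],gp[1]+[0,.012],gp[1]-[0,.012]])]
from itertools import product
def dist(A,B):
    d=1e9
    if cv2.intersectConvexConvex((A*1e3).astype(np.float32),(B*1e3).astype(np.float32))[0]>0: return -1
    for P,Q in((A,B),(B,A)):
        q=(Q*1e3).astype(np.float32).reshape(-1,1,2)
        d=min(d,min(-cv2.pointPolygonTest(q,tuple(map(float,p*1e3)),True) for p in P))
    return d
best=sorted(((min(dist(rect(x,y,w,-.091,.08,-.083,.083),O) for O in obs),x,y,w) for x,y,w in product(np.arange(.42,.6,.01),np.arange(-.08,.06,.01),np.arange(-.6,.7,.1))),reverse=True)[:5]
print(np.round(best,3))
E
```

```text
t 13.90 [ 0.5108 -0.2378  0.2654] [-3.139e+00  1.000e-03 -2.860e-01] shift mm [0. 0. 0.] turn deg [-0.2  0.1 -0.2] F [ 0.  -0.5 -2.6] w 0.0139
gouge [[ 0.58   0.022]
 [ 0.724 -0.031]]
[[ 1.59   0.51  -0.05  -0.4  ]
 [ 1.149  0.5   -0.04  -0.5  ]
 [ 0.965  0.52  -0.06  -0.3  ]
 [ 0.127  0.51  -0.06  -0.3  ]
 [-1.     0.59   0.06   0.6  ]]
```

```bash
cat > room.py <<'E'
from fit import *
from itertools import product
s=snapshot("top")
def rect(x,y,yaw,x0,x1,y0,y1):
    c,n=np.cos(yaw),np.sin(yaw); return np.array([[x+c*a-n*b,y+n*a+c*b] for a,b in((x0,y0),(x1,y0),(x1,y1),(x0,y1))])
def dist(A,B):
    A,B=[(q*1e3).astype(np.float32) for q in(A,B)]
    if cv2.intersectConvexConvex(A,B)[0]>0: return -1
    return min(-cv2.pointPolygonTest(Q.reshape(-1,1,2),tuple(map(float,p)),True) for P,Q in((A,B),(B,A)) for p in P)
W=lambda pts,z:np.array([atz(s,p,z)[:2] for p in pts])
sq=lambda x,y,r:np.array([[x+r*np.cos(a),y+r*np.sin(a)] for a in np.arange(0,6.28,.785)])
g=W([(265,195),(279,156)],.01)
N=["unit","crate","sand","gouge","brownL","brownR","mallet","goblet","owl"]
obs=[rect(.553,-.249,YAW,-.118,.165,-.085,.085),rect(.5435,.263,.139,-.1,.1,-.095,.095),
 W([(246,256),(257,239),(268,247),(258,264)],.028),np.array([g[0]-[0,.01],g[0]+[0,.01],g[1]+[0,.012],g[1]-[0,.012]]),
 W([(197,253),(231,282),(203,321),(166,287)],.037),W([(315,264),(362,258),(378,305),(330,320)],.037),sq(.35,-.478,.04),sq(.61,-.485,.027),sq(.755,-.005,.032)]
for n,q in zip(N,obs): print(n,np.round(q,3).tolist()) if n in("sand","brownR","brownL") else 0
R=[]
for x,y,w in product(np.arange(.3,.72,.01),np.arange(-.6,.5,.01),np.arange(-.8,.8,.1)):
    if not .3<np.hypot(x,y)<.7: continue
    A=rect(x,y,w,-.091,.08,-.083,.083); d=min(dist(A,O) for O in obs)
    if d<8: continue
    G=rect(x,y,w,-.045,.045,-.095,.095); d=min(d,dist(G,obs[6]),dist(G,rect(.553,-.249,YAW,.044,.165,-.085,.085)))
    R.append((d,x,y,w))
R.sort(reverse=True)
print(np.round(R[:12],3))
print(np.round([r for r in R if r[2]>-.2][:5],3))
E
python3 room.py
```

```text
sand [[0.361, 0.091], [0.419, 0.052], [0.391, 0.014], [0.333, 0.05]]
brownL [[0.373, 0.258], [0.273, 0.142], [0.146, 0.235], [0.26, 0.361]]
brownR [[0.328, -0.146], [0.345, -0.308], [0.186, -0.353], [0.14, -0.189]]
[[74.553  0.36   0.49  -0.8  ]
 [73.21   0.35   0.49  -0.7  ]
 [69.975  0.35   0.49  -0.6  ]
 [69.088  0.36   0.49  -0.7  ]
 [68.21   0.34   0.49  -0.6  ]
 [68.141  0.34   0.49  -0.5  ]
 [67.997  0.37   0.49  -0.8  ]
 [67.893  0.37   0.49   0.7  ]
 [67.817  0.35   0.49  -0.8  ]
 [67.162  0.36   0.48  -0.8  ]
 [67.103  0.38   0.49   0.6  ]
 [66.768  0.34   0.49  -0.7  ]]
[[74.553  0.36   0.49  -0.8  ]
 [73.21   0.35   0.49  -0.7  ]
 [69.975  0.35   0.49  -0.6  ]
 [69.088  0.36   0.49  -0.7  ]
 [68.21   0.34   0.49  -0.6  ]]
```

Emit:
arm_command --commands "-10 -20 0 0 0 0 0;-20 -40 0 0 0 0 0;-25 -52 0 0 0 0 0;-25 -52 0 0 0 0 0;-25 -52 0 0 0 0 0;-25 -52 0 0 0 0 0;-25 -52 0 0 0 0 0;-25 -52 0 0 0 0 0;-25 -52 0 0 0 0 0;-25 -50 0 0 0 0 0;-20 -40 0 0 0 0 0;0 0 0 0 0 0 0"

```text
time: 15.5
tool_pos: [0.4043, 0.3529, 0.2598]
ee_rot: [3.14, 0.031, -0.276]
wrist_force: [-0.4, -0.6, -3.6]
width: 0.0135
```

```bash
python3 - <<'E'
from h import *
go([.39,.45,.15],.139)
E
```

```text
t 15.50 [0.4043 0.3529 0.2598] [ 3.14   0.031 -0.276] shift mm [-36.7 -89.8 110.8] turn deg [ -0.3   1.8 -23.8] F [-0.4 -0.6 -3.6] w 0.0135
```

Emit:
arm_command --commands "-12 -30 5 0 0.6 -8 0;-3 -32 10 0 0.6 -8 0;0 -32 25 0 0.6 -8 0;0 0 30 0 0 0 0;0 0 25 0 0 0 0;0 0 0 0 0 0 0"

```text
time: 16.25
tool_pos: [0.3982, 0.4493, 0.159]
ee_rot: [3.137, 0.007, 0.157]
wrist_force: [0.2, -0.3, -3.1]
width: 0.0135
```

```bash
python3 - <<'E'
from h import *
go([.39,.45,.05],.139)
s=snapshot("side"); t=snapshot("top")
a=s["img"][200:420,300:560]; b=t["img"][170:390,40:300]
cv2.imwrite("pics/p8.png",cv2.resize(cv2.hconcat([a,b]),(800,338)))
E
```

```text
t 16.25 [0.3982 0.4493 0.159 ] [3.137 0.007 0.157] shift mm [ -7.2  -2.6 109. ] turn deg [0.3 0.4 1. ] F [ 0.2 -0.3 -3.1] w 0.0135
```

View pics/p8.png

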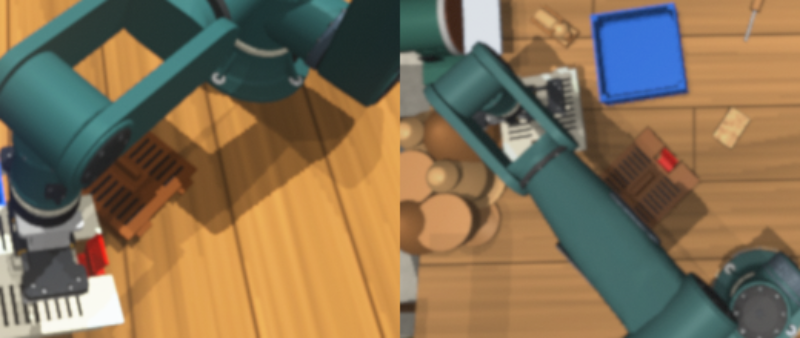

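Emit:
arm_command --commands "-5 -2 20 0 0 0 0;0 0 25 0 0.3 0 0;0 0 25 0 0 0 0;0 0 18 0 0 0 0;0 0 8 0 0 0 0;0 0 0 0 0 0 0"

```text
time: 17.1
tool_pos: [0.4009, 0.4553, 0.0764]
ee_rot: [-3.132, -0.021, 0.154]
wrist_force: [0.7, 0.7, -3.7]
width: 0.0141
```

```bash
python3 -c "
from h import *
go([.393,.45,.0455],.139)"
```

```text
t 17.10 [0.4009 0.4553 0.0764] [-3.132 -0.021  0.154] shift mm [-9.3  4.4 30.7] turn deg [-0.6 -1.2  0.9] F [ 0.7  0.7 -3.7] w 0.0141
```

Emit:
arm_command --commands "-5 0 10 -0.6 -1.2 0 0;0 0 8 0 0 0 0;0 0 4 0 0 0 0;0 0 0 0 0 0 0"

```text
time: 17.6
tool_pos: [0.3969, 0.4557, 0.0549]
ee_rot: [-3.141, -0.001, 0.154]
wrist_force: [-0.5, -0.1, -2.6]
width: 0.0136
```

```bash
python3 -c "
from h import *
go([.393,.45,.0455],.139)"
```

```text
t 17.60 [0.3969 0.4557 0.0549] [-3.141e+00 -1.000e-03  1.540e-01] shift mm [-4.7  5.   9.4] turn deg [-0.  -0.1  0.9] F [-0.5 -0.1 -2.6] w 0.0136
```

Emit:
arm_command --commands "0 0 2 0 0 0 0;0 0 2 0 0 0 0;0 0 2 0 0 0 0"

```text
time: 17.98
tool_pos: [0.3972, 0.456, 0.0493]
ee_rot: [-3.14, -0.003, 0.154]
wrist_force: [-0.1, 0.5, -2.8]
width: 0.0135
```

Emit:
arm_command --commands "0 0 2 0 0 0 0;0 0 2 0 0 0 0"

```text
time: 18.23
tool_pos: [0.3976, 0.4561, 0.0469]
ee_rot: [-3.14, -0.004, 0.154]
wrist_force: [-2.1, -2.8, 9.8]
width: 0.0135
```

Emit:
arm_command --commands "0 0 2 0 0 0 0;0 0 2 0 0 0 0"

```text
time: 18.48
tool_pos: [0.3976, 0.4561, 0.047]
ee_rot: [-3.14, -0.004, 0.154]
wrist_force: [-2.8, -3.1, 4.2]
width: 0.0137
```

Seated on the bench. Release gently and rise.

Emit:
arm_command --commands "0 0 0 0 0 0 0.2;0 0 0 0 0 0 0.35;0 0 0 0 0 0 0.4;0 0 -10 0 0 0 0.4;0 0 -40 0 0 0 0.4;0 0 -60 0 0 0 0.4;0 0 -60 0 0 0 0.4;0 0 0 0 0 0 0.4"

```text
time: 19.48
tool_pos: [0.3974, 0.4562, 0.225]
ee_rot: [-3.137, -0.008, 0.154]
wrist_force: [-0.6, 0.6, -0.4]
width: 0.0377
```

```bash
python3 -c "
from h import *
go([.40,-.1,.26],.139)
t=snapshot('top')
for q,z in (('filter_grip',.098),('filter',.04),('cover',.032),('cover_rib',.049)):
  for r in models.tip_of(q,t)[:3]: print(q,round(r['conf'],2),np.round(px(r['centre'])),np.round(atz(t,px(r['centre']),z),3))
"
```

```text
t 19.48 [0.3974 0.4562 0.225 ] [-3.137 -0.008  0.154] shift mm [-82.5 549.9 -38.2] turn deg [-0.3 -0.4  0.9] F [-0.6  0.6 -0.4] w 0.0377
filter_grip 0.83 [344. 199.] [ 0.539 -0.246  0.098]
filter 0.72 [341. 204.] [ 0.535 -0.244  0.04 ]
filter 0.57 [258. 132.] [0.807 0.043 0.04 ]
filter 0.21 [353. 156.] [ 0.708 -0.293  0.04 ]
cover 0.92 [201. 290.] [0.249 0.245 0.032]
cover 0.73 [348. 290.] [ 0.24  -0.256  0.032]
cover 0.61 [139. 246.] [0.401 0.459 0.032]
cover_rib 0.96 [138. 247.] [0.397 0.458 0.049]
cover_rib 0.9 [346. 292.] [ 0.232 -0.246  0.049]
cover_rib 0.89 [200. 289.] [0.251 0.246 0.049]
```

```bash
python3 - <<'E'
from h import *
out=[]
for n,b in(("side",(215,90,110,88)),("top",(295,160,100,80))):
    s=snapshot(n); l,t,w,h=b; im=s["img"].astype(int)
    m=((im[...,2]>150)&(im[...,1]>120)&(im[...,0]<90)&(im[...,2]-im[...,1]<70)).astype(np.uint8); k=np.zeros_like(m); k[t:t+h,l:l+w]=1; m*=k
    nn,lab,st,ce=cv2.connectedComponentsWithStats(m)
    for i in np.argsort(-st[1:,4])[:3]+1:
        pts=np.argwhere(lab==i)[:,::-1].astype(np.float32)
        if len(pts)<6: continue
        W=np.array([atz(s,p,.106)[:2] for p in pts]); c=W.mean(0); v=np.linalg.svd(W-c)[2][0]
        print(n,st[i],np.round(c,4),"yaw",np.round(np.arctan(v[1]/v[0]),3))
    for r in models.tip_of("filter_grip",s)[:2]: print(n,round(r["conf"],2),np.round(px(r["centre"])),np.round(atz(s,px(r["centre"]),.098),3))
    out.append(cv2.resize(s["img"][t:t+h,l:l+w],(400,320),interpolation=cv2.INTER_CUBIC))
cv2.imwrite("pics/p9.png",cv2.hconcat(out))
E
```

```text
side [ 251   96   74   82 1305] [ 0.4189 -0.2548] yaw -1.249
side [215  90  30  18 295] [ 0.6765 -0.4526] yaw -0.563
side [257 141  22  11 125] [ 0.5343 -0.2369] yaw -0.303
side 0.85 [267. 149.] [ 0.535 -0.229  0.098]
top [295 160  23  31 371] [ 0.6383 -0.1191] yaw -0.122
top [373 161  22  31 347] [ 0.6241 -0.3927] yaw -0.189
top [295 192  41  46 347] [ 0.4549 -0.1228] yaw 0.404
top 0.81 [342. 197.] [ 0.548 -0.24   0.098]
top 0.16 [407. 184.] [ 0.588 -0.464  0.098]
```

View pics/p9.png

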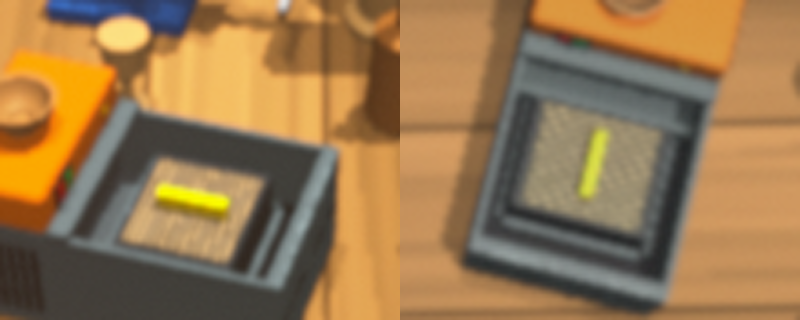

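```bash
python3 - <<'E'
from h import *
t=snapshot("top"); s=snapshot("side")
a,b=atz(t,(345.25,192.5),.104),atz(t,(342,209),.104); print(np.round((a+b)/2,4),np.arctan2(*(a-b)[1::-1]))
# side: rib mid px from component centre
print(np.round(tri(s,(268,144.3),t,(343.7,200.6))[0],4), tri(s,(268,144.3),t,(343.7,200.6))[1])
for y in(-.292,): go([.537,-.242,.25],y)
E
```

```text
[ 0.5333 -0.2438  0.104 ] -0.2360480127725222
[ 0.5341 -0.2445  0.1009] 0.0005723259124761397
t 20.02 [0.395  0.4539 0.2159] [3.137 0.005 0.154] shift mm [ 33.3 709.6 -31.3] turn deg [ 0.3  0.2 25.6] F [-0.2 -0.   0.6] w 0.0379
```

Emit:
arm_command --commands "0 20 -20 0 0 0 0.5;0 50 -15 0 0 0 0.5;0 60 0 0 0 0 0.5;0 60 0 0 0 0 0.5;0 60 0 0 0 0 0.5;0 60 0 0 0 0 0.5;0 60 0 0 0 0 0.5;0 60 0 0 0 0 0.5;0 60 0 0 0 0 0.5;0 60 0 0 0 0 0.5;0 40 0 0 0 0 0.5;0 20 0 0 0 0 0.5"

```text
time: 21.52
tool_pos: [0.4878, -0.1756, 0.2769]
ee_rot: [3.126, -0.021, 0.149]
wrist_force: [-0.6, 0.1, -0.0]
width: 0.0467
```

```bash
python3 -c "
from h import *
go([.534,-.244,.15],-.28)"
```

```text
t 21.52 [ 0.4878 -0.1756  0.2769] [ 3.126 -0.021  0.149] shift mm [ 32.8  72.4 128.8] turn deg [ 0.6 -1.4 24.6] F [-0.6  0.1 -0. ] w 0.0467
```

Emit:
arm_command --commands "16 36 20 0.3 -0.7 8.2 0.5;11 35 20 0.3 -0.7 8.2 0.5;0 0 30 0 0 8.2 0.5;0 0 30 0 0 0 0.5;0 0 0 0 0 0 0.5"

```text
time: 22.15
tool_pos: [0.5187, -0.255, 0.1865]
ee_rot: [3.134, -0.011, -0.304]
wrist_force: [-0.4, 0.7, 0.1]
width: 0.0469
```

```bash
python3 -c "
from h import *
go([.534,-.244,.094],-.28)"
```

```text
t 22.15 [ 0.5187 -0.255   0.1865] [ 3.134 -0.011 -0.304] shift mm [ 10.3 -15.8  92.5] turn deg [ 0.5 -0.6 -1.4] F [-0.4  0.7  0.1] w 0.0469
```

Emit:
arm_command --commands "10 -15 15 0.5 -0.6 -1.4 0.5;0 -1 35 0 0 0 0.5;0 0 20 0 0 0 0.5;0 0 0 0 0 0 0.5"

```text
time: 22.65
tool_pos: [0.5387, -0.2424, 0.1219]
ee_rot: [-3.142, -0.012, -0.274]
wrist_force: [-0.8, 0.3, 0.1]
width: 0.0468
```

```bash
python3 -c "
from h import *
go([.534,-.244,.094],-.28)"
```

```text
t 22.65 [ 0.5387 -0.2424  0.1219] [-3.142 -0.012 -0.274] shift mm [-4.4  2.8 27.8] turn deg [-0.  -0.7  0.3] F [-0.8  0.3  0.1] w 0.0468
```

Emit:
arm_command --commands "-4 2.5 14 0 -0.7 0 0.5;0 0 9 0 0 0 0.5;0 0 4 0 0 0 0.5;0 0 0 0 0 0 0.5"

```text
time: 23.15
tool_pos: [0.5364, -0.2442, 0.0967]
ee_rot: [3.141, -0.005, -0.273]
wrist_force: [-1.0, 0.0, 0.2]
width: 0.0474
```

```bash
python3 -c "
from h import *
go([.534,-.244,.094],-.28)"
```

```text
t 23.15 [ 0.5364 -0.2442  0.0967] [ 3.141 -0.005 -0.273] shift mm [-2.4  0.4  2.7] turn deg [ 0.1 -0.3  0.4] F [-1.   0.   0.2] w 0.0474
```

Grip, and test lift.

Emit:
arm_command --commands "0 0 2.5 0 0 0 0.5;0 0 0 0 0 0 0;0 0 0 0 0 0 0;0 0 0 0 0 0 0;0 0 0 0 0 0 0;0 0 0 0 0 0 0"

```text
time: 23.9
tool_pos: [0.537, -0.2446, 0.0953]
ee_rot: [3.14, -0.007, -0.273]
wrist_force: [0.3, 0.7, 0.3]
width: 0.0117
```

Emit:
arm_command --commands "0 0 -5 0 0 0 0;0 0 -15 0 0 0 0;0 0 -30 0 0 0 0;0 0 -40 0 0 0 0;0 0 -40 0 0 0 0;0 0 0 0 0 0 0"

```text
time: 24.65
tool_pos: [0.5357, -0.2439, 0.2311]
ee_rot: [3.14, -0.006, -0.273]
wrist_force: [0.1, 0.3, -1.7]
width: 0.0118
```

```bash
python3 -c "
from h import *
go([.543,.263,.2],.139)"
```

```text
t 24.65 [ 0.5357 -0.2439  0.2311] [ 3.14  -0.006 -0.273] shift mm [-129.7 -490.2   29.7] turn deg [  0.1  -0.3 -23.6] F [ 0.1  0.3 -1.7] w 0.0118
```

Emit:
arm_command --commands "-5 -20 0 0 0 0 0;-12 -45 0 0 0 0 0;-15 -55 0 0 0 0 0;-15 -55 0 0 0 -4 0;-13 -55 0 0 0 -4 0;-10 -55 0 0 0 -4 0;-5 -55 0 0 0 -4 0;-3 -50 0 0 0 -4 0;-2 -40 0 0 0 -4 0;0 -25 0 0 0 0 0;0 0 0 0 0 0 0"

```text
time: 26.02
tool_pos: [0.4992, 0.2455, 0.2049]
ee_rot: [-3.132, 0.038, 0.168]
wrist_force: [0.2, -0.1, -1.4]
width: 0.0116
```

```bash
python3 -c "
from fit import *
go([.543,.263,.14],.139)
s=snapshot('side')
for r in models.tip_of('crate_in',s)[:1]+models.tip_of('crate_in',snapshot('top'))[:1]: print(np.round(px(r['centre'])))"
```

```text
t 26.02 [0.4992 0.2455 0.2049] [-3.132  0.038  0.168] shift mm [48.6 -9.3 63.2] turn deg [-0.5  2.2  1.6] F [ 0.2 -0.1 -1.4] w 0.0116
[260. 315.]
```

Emit:
arm_command --commands "24 -5 0 -0.5 1.1 1.6 0;22 -4 0 0 1.1 0 0;0 0 20 0 0 0 0;0 0 20 0 0 0 0;0 0 0 0 0 0 0"

```text
time: 26.85
tool_pos: [0.5491, 0.252, 0.1652]
ee_rot: [3.14, -0.006, 0.123]
wrist_force: [0.3, -0.1, -1.4]
width: 0.0117
```

```bash
python3 - <<'E'
from h import *
go([.543,.263,.0603],.139)
s=snapshot("side"); t=snapshot("top")
cv2.imwrite("pics/p10.png",cv2.resize(cv2.hconcat([s["img"][240:400,160:360],t["img"][140:300,120:320]]),(800,320)))
E
```

```text
t 26.85 [0.5491 0.252  0.1652] [ 3.14  -0.006  0.123] shift mm [ -5.3 -11.9 104.8] turn deg [ 0.1 -0.3 -0.9] F [ 0.3 -0.1 -1.4] w 0.0117
```

View pics/p10.png

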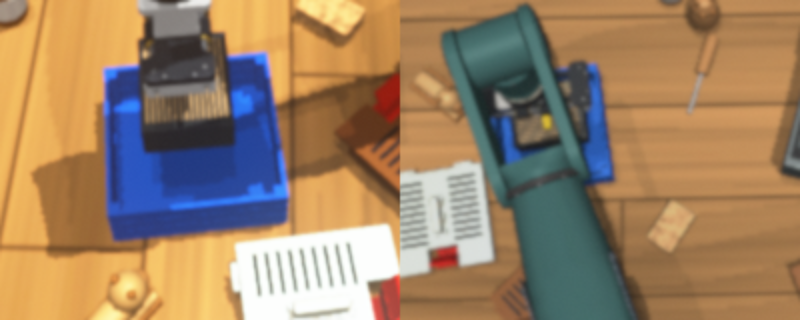

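Emit:
arm_command --commands "-4 -9 15 0 0 -0.9 0;0 -3 25 0 0 0 0;0 0 25 0 0 0 0;0 0 15 0 0 0 0;0 0 0 0 0 0 0"

```text
time: 27.58
tool_pos: [0.546, 0.2667, 0.0876]
ee_rot: [-3.14, -0.017, 0.142]
wrist_force: [0.7, 0.4, -1.9]
width: 0.0119
```

```bash
python3 -c "
from h import *
go([.543,.263,.0603],.139)"
```

```text
t 27.57 [0.546  0.2667 0.0876] [-3.14  -0.017  0.142] shift mm [-4.   3.3 27.3] turn deg [-0.1 -0.9  0.2] F [ 0.7  0.4 -1.9] w 0.0119
```

Emit:
arm_command --commands "0 2 10 0 -0.9 0 0;0 0 8 0 0 0 0;0 0 4 0 0 0 0;0 0 0 0 0 0 0"

```text
time: 28.08
tool_pos: [0.5482, 0.2653, 0.0667]
ee_rot: [-3.139, -0.004, 0.142]
wrist_force: [-0.6, 0.1, -1.2]
width: 0.0117
```

Emit:
arm_command --commands "0 0 2 0 0 0 0;0 0 2 0 0 0 0"

```text
time: 28.32
tool_pos: [0.5487, 0.2655, 0.0634]
ee_rot: [-3.139, -0.006, 0.142]
wrist_force: [-0.3, 0.0, -1.4]
width: 0.0115
```

Emit:
arm_command --commands "0 0 2 0 0 0 0;0 0 2 0 0 0 0"

```text
time: 28.58
tool_pos: [0.5489, 0.2657, 0.0603]
ee_rot: [-3.138, -0.007, 0.142]
wrist_force: [-3.4, -1.4, 5.8]
width: 0.0116
```

Seated, at exactly the expected height (0.0603). Release and withdraw.

Emit:
arm_command --commands "0 0 1 0 0 0 0;0 0 0 0 0 0 0.2;0 0 0 0 0 0 0.35;0 0 0 0 0 0 0.4;0 0 -10 0 0 0 0.4;0 0 -40 0 0 0 0.4;0 0 -55 0 0 0 0.4;0 0 -50 0 0 0 0.4;0 50 -10 0 0 0 0.4;0 60 0 0 0 0 0.4;0 60 0 0 0 0 0.4;0 0 0 0 0 0 0.4"

```text
time: 30.08
tool_pos: [0.5743, 0.0931, 0.2357]
ee_rot: [-3.139, -0.017, 0.145]
wrist_force: [0.4, 0.4, 0.0]
width: 0.0376
```

```bash
python3 - <<'E'
from h import *
go([.54,.1,.2])
s=snapshot("side"); t=snapshot("top")
for q,z in (("filter_grip",.063),("crate_in",.005),("owl",0),("goblet",0),("mallet",0),("gouge",.01),("sandblock",0),("oil",0),("lion",0),("bowl",.15)):
  for x in (s,t):
    for r in models.tip_of(q,x)[:1]: print(q,round(r["conf"],2),np.round(atz(x,px(r["centre"]),z),3))
cv2.imwrite("pics/p11.png",cv2.vconcat([s["img"][90:,100:500],t["img"][90:330,80:480]]))
E
```

```text
t 30.07 [0.5743 0.0931 0.2357] [-3.139 -0.017  0.145] shift mm [-33.6 -11.7  35.1] F [0.4 0.4 0. ] w 0.0376
filter_grip 0.93 [0.546 0.271 0.063]
filter_grip 0.93 [0.553 0.264 0.063]
crate_in 0.92 [0.532 0.259 0.005]
owl 0.8 [ 0.755 -0.001  0.   ]
owl 0.57 [0.762 0.002 0.   ]
goblet 0.72 [ 0.615 -0.481  0.   ]
mallet 0.77 [ 0.357 -0.492  0.   ]
mallet 0.61 [ 0.364 -0.477  0.   ]
gouge 0.52 [0.643 0.01  0.01 ]
gouge 0.65 [0.659 0.008 0.01 ]
sandblock 0.71 [0.371 0.056 0.   ]
sandblock 0.49 [0.361 0.063 0.   ]
oil 0.81 [0.804 0.059 0.   ]
oil 0.63 [0.812 0.052 0.   ]
lion 0.87 [0.616 0.46  0.   ]
lion 0.64 [0.614 0.472 0.   ]
bowl 0.62 [ 0.675 -0.288  0.15 ]
bowl 0.63 [ 0.673 -0.279  0.15 ]
```

View pics/p11.png

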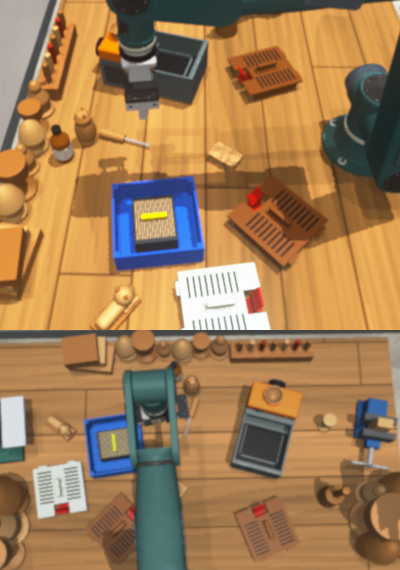

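```bash
python3 -c "
from h import *
print(robot.close_job())"
```

```text
the job is handed in; nothing more can be done
None
```

The filter now stands upright in the blue crate, the cover lies flat on the bench right way up, and the job is handed in at about 30 s of the 72 s allowed.

- **Tab:** I pressed it in with the closed fingertips until it reached its stop, then lifted the front edge about 20 mm while holding it in. The wrist force was mostly 8–10 N, with one brief peak of about 16 N at the stop, under the 18 N limit.
- **Cover:** I gripped the rib, swung the cover up 0.3 rad, drew it forward, lifted it off and set it down in the free space beside the crate. The wrist force stayed under about 5 N while freeing it and read about 10 N when it touched the bench.
- **Filter:** I gripped the yellow rib, lifted the filter out and set it in the crate. It touched down at the height the given sizes predict, with about 6 N.

**Last checks:** The final pictures show the filter upright inside the crate, about 1 cm from its centre, and the cover flat and clear of the crate and the brown look-alikes. The carvings and tools are where they were, within about 1–2 cm of measurement noise. The final top view gave no reading for the crate floor, and only one of the two views gave the goblet.

**Unexpected:** The tool rose about 8 mm during the first approach to the tab, with no lasting force reading. I did not find the cause, and carried on from that height.

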